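# Slide the sample tin home between the guide posts and start the moisture meter

## Task

Push the larger closed brass sample tin along the bench, through the narrow gap between the two brass guide posts, until it is fully home against the face of the moisture meter; then press the round start button on top of the meter all the way down and let it go. Only push the tin: it stays flat on the bench, never tipped or lifted. Leave the other things on the bench where they are.

Things in the scene. Friction and masses are not known exactly. Their poses are not given: they have to be found in the camera images.
- tin: the larger of two round closed brass tins: a plain upright cylinder 90 mm in diameter, 34 mm high, with a small black knob in the middle of its lid (20 mm wide, top at 46 mm); about 0.35 kg, loose on the bench. Origin: centre of its underside; z up. It is round, so its yaw means nothing
- meter: moisture meter, a fixed blue box 220 mm wide, 120 mm deep, 75 mm high; place and yaw vary. Origin: at bench level, middle of its flat upright sensing face, which looks roughly to world -y. Its x axis points level into the meter, square to the face (the way the tin is pushed), y along the face, z up. Face at x = 0; the home tin touches it, its centre at x = -45, y = 0 mm
- post_a (a point): centre of the top of one round brass guide post, 32 mm in diameter, 58 mm high, fixed in front of the face at the meter's x = -70, y = +64 mm; the gap between the posts is 96 mm. A 12 mm high brass bar at |y| 65 to 79 mm joins each post to the meter
- post_b (a point): centre of the top of the other, equal guide post, at the meter's x = -70, y = -64 mm
- start_top (a point): centre of the top of the round black start button (28 mm in diameter), which stands in a dark housing on top of the meter at the meter's x = +60 mm, y = +55 mm; it is pressed straight down. A flat display lies beside it
- start (a joint): travel of the start button in m: 0 released, 0.006 fully down; a spring returns it, about 5 N hold it fully down
- small_tin: smaller look-alike lidded brass tin, 58 mm in diameter, 46 mm high with its knob; loose, to be left alone. Origin: at its base, z up
- bowl: white ceramic cupping bowl, 90 mm across, 55 mm high; loose, to be left alone. Origin: at its base, z up
- jar: closed glass jar, 64 mm in diameter, 100 mm high; loose, to be left alone. Origin: at its base, z up
- mug: white ceramic mug, 80 mm across plus handle, 90 mm high; loose, to be left alone. Origin: at its base, z up
- weight: steel calibration weight with a small grip on top, 42 mm in diameter, 54 mm high; loose, to be left alone. Origin: at its base, z up
- spoon: spoon, 170 mm long, lying on the bench; loose, to be left alone. Its x axis runs along its length
- brush: hand brush, 170 mm long, lying on the bench; loose, to be left alone. Its x axis runs along its length
There are look-alikes about, which are no part of the job. What is shaped like the tin but pink or red is not meant.

How it is judged:
By the outcome, as a careful person would: the job done as asked, in the order asked, and still so for the second after the job is handed in, with the robot touching nothing.
It also fails if it takes over 61 s, if anything falls off the work surface, if the arm or the gripper's body presses on something with over 40 N, if the wrist force passes 120 N, or if a joint passes its speed limit or range.

## Robot

A 6-joint arm with a two-finger parallel gripper is mounted at the origin on the work surface. World frame = base frame: x ahead of the robot, y to its left, z up, the work surface at z = 0. Lengths are in m, angles in degrees, forces in N, time in s.
With the tool pointing down it reaches from about 0.325 to 0.85 m from the base axis. Payload 15.5 kg.
Tool frame: the origin (TCP) lies at the very end of the fingers, on their centre line; the grasp point (between the pads) lies arm.grip_depth behind it (arm.grip_depth is the distance from the TCP to the grasp point, in m); z points along the fingers, y is the line along which they close (so a half turn about z gives the same grasp; the last joint's range is limited). The gripper opens to 91 mm and grips with 3 to 60 N. Pads are 32 mm wide; open, the fingers measure 118 mm over their backs; the gripper's body (76 mm by 178 mm) begins 60 mm behind the grasp point.
Start: joints at [-80.587, 28.281, 77.091, -0, 74.628, -5.472], TCP at [0.161, -0.604, 0.214] pointing down, gripper open.
Joint ranges: [-166.48, 166.48], [-47.26, 123.95], [12.59, 153.08], [-70.14, 250.14], [6.76, 159.57], [-176.63, 176.63]. Speed limits (degrees/s): [108.29, 108.29, 147.25, 172.46, 172.46, 172.46].

## Interface

Orientations are given as a 3x3 rotation matrix whose columns are the frame's x, y, z axes.
In Python, from rig import arm gives the robot as it stands. Calls block until the motion is done:
- arm.move_to(position, orientation): joint-space move of the TCP to a pose.
- arm.move_l(position, orientation=None, feed=0.15): straight line of the TCP; orientation=None keeps the orientation; feed is the mean speed in m/s.
- arm.move_joints(angles): joint-space move.
- arm.grip(opening): finger opening in m; the grip force is fixed at half the most; returns when the fingers have stopped.
- arm.sleep(seconds).
- arm.solve_ik(position, orientation): joint angles nearest the present ones, or None.
- arm.snapshot(name): name is "side" or "top"; returns the picture (420x560x3 uint8, red, green, blue); there is no depth.
- arm.get_calibration(name): a dict with "intrinsics" (3x3 intrinsics, pixels), "k1" (the pictures are not rectified: a ray, as slopes to the right and down, at radius r is drawn at 1 + k1 r^2 times it, then the intrinsics apply), "cam_to_world" (4x4, takes a point from camera to world coordinates). Camera axes: x right, y down, z forward; pixel columns grow to the right and rows downward; lengths in m; the calibration is good to about 2 mm. A picture is of the moment at which its call begins. get_calibration takes no time and is no camera call.
A pose or a line that the arm cannot do raises arm.Unreachable and nothing moves.
- arm.sign_off(): hands the job in; it is judged then, once.
Readings, each from a call of its own:
- arm.current_t(): time.
- arm.current_joint_positions(): joint angles.
- arm.current_dq(): joint speeds.
- arm.current_tau(): joint torques, N m.
- arm.current_ee_pos(): TCP position.
- arm.current_tool_rot(): TCP orientation.
- arm.current_force(): force on the tool from outside, world axes, zero at the start.
- arm.current_torque(): the same for the moment, N m.
- arm.current_width(): finger opening in m.
- arm.current_grasp_force(): force on a finger pad.
Only numpy, scipy, OpenCV 4.12 (cv2) and the standard library are available. Lean on these libraries where they do the work, as an engineer would, in place of code of your own. Each camera call takes 0.05 s, during which the arm holds its last target. There are 200 camera calls.

## Working session

There is one attempt and no reset: what is moved stays moved. The work goes in short steps, each a Python script; the robot and the scene stay as the last script left them, time stands still between calls to the robot, and variables do not carry over. Pictures are saved under pics/ and viewed, at most 10 in all, crops included, and the job is handed in when it is done.

```bash
mkdir -p pics
cat > h.py <<'E'
import numpy as np, cv2
from rig import arm
def save(name,fn):
    im=arm.snapshot(name); cv2.imwrite('pics/'+fn,im[:,:,::-1]); return im
def ray(name,u,v):
    c=arm.get_calibration(name); K=np.array(c['intrinsics']); T=np.array(c['cam_to_world'])
    p=cv2.undistortPoints(np.array([[[u,v]]],float),K,np.array([c['k1'],0,0,0,0.]) )[0,0]
    return T[:3,3],T[:3,:3]@np.array([p[0],p[1],1])
def onz(name,u,v,z):
    o,d=ray(name,u,v); return o+d*(z-o[2])/d[2]
def proj(name,P):
    c=arm.get_calibration(name); K=np.array(c['intrinsics']); T=np.linalg.inv(np.array(c['cam_to_world']))
    r=cv2.Rodrigues(T[:3,:3])[0]
    return cv2.projectPoints(np.array(P,float).reshape(-1,1,3),r,T[:3,3],K,np.array([c['k1'],0,0,0,0.]))[0][:,0]
E
python3 - <<'E'
from h import *
a=save('top','top0.png'); b=save('side','side0.png')
for n in('top','side'): 
    c=arm.get_calibration(n); print(n,np.round(c['cam_to_world'],3),c['k1'],np.round(c['intrinsics']))
print(arm.grip_depth,arm.current_t())
E
```

```text
top [[-0.003 -0.995  0.102  0.383]
 [-1.     0.003 -0.003 -0.025]
 [ 0.002 -0.102 -0.995  1.566]
 [ 0.     0.     0.     1.   ]] 0.011067952585976907 [[446.   0. 289.]
 [  0. 446. 212.]
 [  0.   0.   1.]]
side [[-0.911 -0.302  0.28   0.198]
 [-0.412  0.651 -0.637  0.725]
 [ 0.01  -0.696 -0.718  0.961]
 [ 0.     0.     0.     1.   ]] -0.03464707934626047 [[487.   0. 280.]
 [  0. 487. 207.]
 [  0.   0.   1.]]
0.0188 0.1
```

View pics/top0.png

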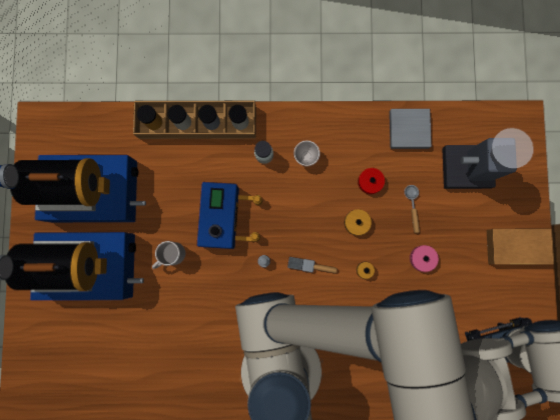

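View pics/side0.png

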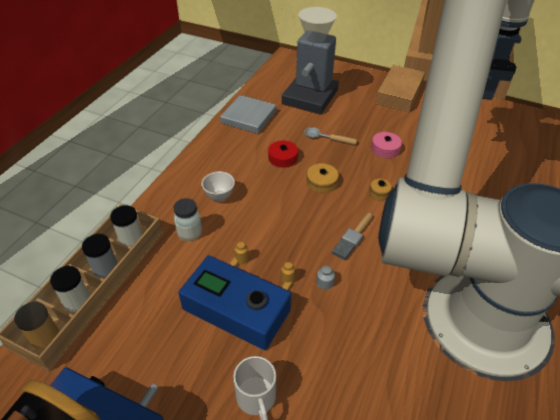

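Top view: the brass tins are at (358,222), larger, and (366,270), smaller. The red (372,181) and pink (425,259) ones are look-alikes. The larger brass one at (358,222) fits the description. The meter is at (217,215) with posts at about (257,199) and (253,238), and its button is at (216,231). Next I'll measure these and confirm the tin with a crop.

```bash
cat > m.py <<'E'
from h import *
a=cv2.imread('pics/top0.png'); b=cv2.imread('pics/side0.png')
def comps(im,mask,x0,y0,x1,y1,mina=15):
    m=np.zeros(mask.shape,np.uint8); m[y0:y1,x0:x1]=mask[y0:y1,x0:x1]
    n,l,s,c=cv2.connectedComponentsWithStats(m); return [(s[i],c[i],(l==i).astype(np.uint8)) for i in range(1,n) if s[i,4]>=mina]
def brass(im):
    h=cv2.cvtColor(im,cv2.COLOR_BGR2HSV); return cv2.inRange(h,(16,130,110),(30,255,255))
def blue(im):
    h=cv2.cvtColor(im,cv2.COLOR_BGR2HSV); return cv2.inRange(h,(105,120,50),(125,255,255))
def dark(im): return cv2.inRange(im,(0,0,0),(60,60,60))
E
python3 - <<'E'
from m import *
print('top brass')
for s,c,m in comps(a,brass(a),235,180,390,290): print(s,c.round(1), 'minc',cv2.minEnclosingCircle(cv2.findContours(m,0,1)[0][0]))
print('top knobs',[(s[4],c.round(1),onz('top',*c,.046).round(3)) for s,c,m in comps(a,dark(a),340,205,375,280,4)])
print('top button',[(s,c.round(1)) for s,c,m in comps(a,dark(a),195,180,240,250,4)])
for s,c,m in comps(a,blue(a),190,170,245,260,200):
    r=cv2.minAreaRect(cv2.findContours(m,0,1)[0][0]); print(r); 
    for p in cv2.boxPoints(r): print(p,onz('top',*p,.075).round(4))
print('side brass')
for s,c,m in comps(b,brass(b),220,150,400,300): print(s,c.round(1))
print('side knob',[(s[4],c.round(1),onz('side',*c,.046).round(3)) for s,c,m in comps(b,dark(b),305,160,342,185,4)])
print('side button',[(s,c.round(1)) for s,c,m in comps(b,dark(b),240,280,275,315,4)])
A=cv2.resize(a[165:290,185:400],None,fx=3.7,fy=3.7,interpolation=2)[:, :800]
cv2.imwrite('pics/crop1.png',A)
B=cv2.resize(b[150:350,170:400],None,fx=3,fy=3,interpolation=2);cv2.imwrite('pics/crop2.png',B)
E
```

```text
top brass
[248 195  12   8  69] [254.2 198.1] minc ((253.68182373046875, 197.5), 5.876578330993652)
[345 209  26  26 498] [357.6 221.7] minc ((357.68359375, 221.75901794433594), 13.203968048095703)
[245 232  13   9  75] [252.  236.7] minc ((251.0, 236.0), 6.403224468231201)
[357 262  18  17 198] [365.5 269.9] minc ((365.5555419921875, 270.1851806640625), 8.637370109558105)
[315 265  21   7  69] [325.8 268.1] minc ((325.0, 268.0), 10.440406799316406)
top knobs [(np.int32(18), array([358.5, 221.8]), array([ 0.502, -0.267,  0.046])), (np.int32(21), array([366.2, 270. ]), array([ 0.339, -0.29 ,  0.046]))]
top button [(array([228, 183,   4,   1,   4], dtype=int32), array([229.5, 183. ])), (array([218, 184,  22,  65, 237], dtype=int32), array([234.7, 219.1])), (array([209, 188,  15,  21, 147], dtype=int32), array([216.7, 198.3])), (array([209, 225,  14,  13, 128], dtype=int32), array([215.7, 230.9])), (array([204, 247,  13,   1,  13], dtype=int32), array([210., 247.]))]
((216.7208251953125, 214.90863037109375), (34.91105651855469, 64.40733337402344), 4.085616588592529)
[197.01524 245.7868 ] [0.4216 0.2772 0.075 ]
[201.60408 181.54315] [0.6382 0.2655 0.075 ]
[236.4264  184.03046] [0.6293 0.1478 0.075 ]
[231.83757 248.27411] [0.4129 0.1613 0.075 ]
side brass
[307 163  32  30 642] [321.4 176.6]
[370 178  22  16 216] [380.2 186.4]
[371 193  13   8  61] [376.9 197.1]
[358 213  14  17  52] [365.5 220. ]
[230 242  18  24 228] [238.8 253.4]
[281 262  14  28 261] [286.6 274.4]
side knob [(np.int32(25), array([322.6, 170.9]), array([ 0.505, -0.268,  0.046]))]
side button [(array([247, 291,  21,  19, 316], dtype=int32), array([256.7, 299.9]))]
```

View pics/crop1.png

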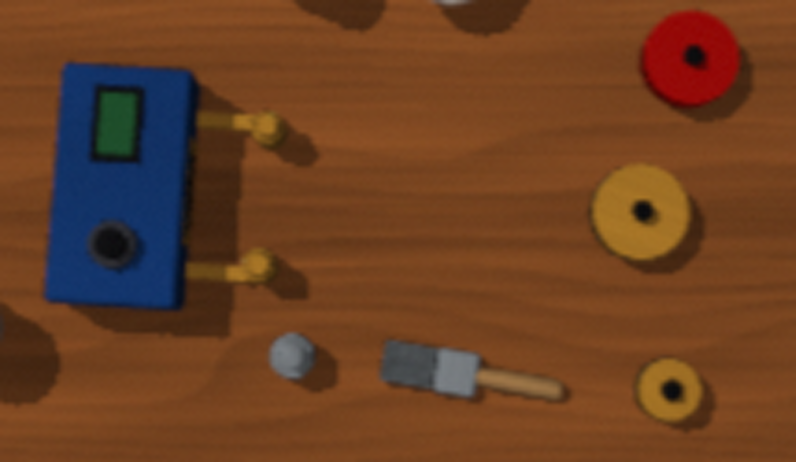

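View pics/crop2.png

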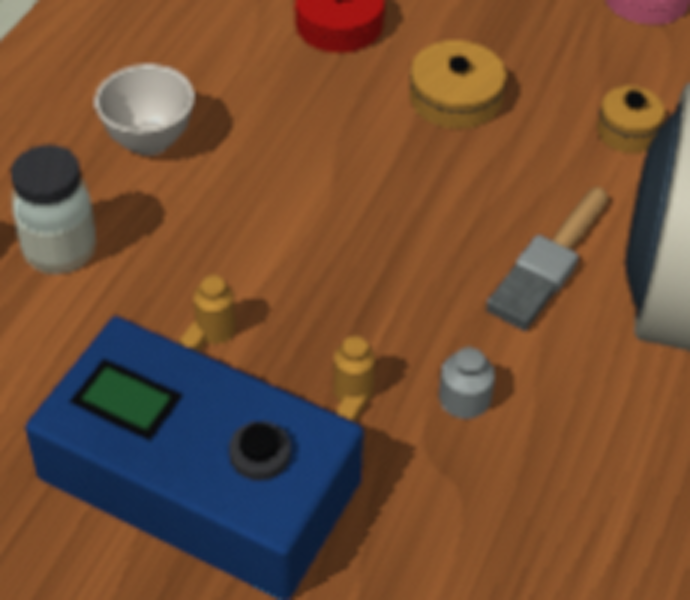

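Crops: the larger brass tin is at crop1 (641,211), with its knob confirmed there and in the side view. The posts are at full-image (257,199.6) and (255,236.6), and the button is at (215.7,230.9). I'll cross-check the heights, then approach behind the tin.

```bash
cat >> h.py <<'E'
def tri(ut,us):
    o1,d1=ray('top',*ut); o2,d2=ray('side',*us)
    s=np.linalg.lstsq(np.c_[d1,-d2],o2-o1,rcond=None)[0]
    p,q=o1+d1*s[0],o2+d2*s[1]; return (p+q)/2,np.linalg.norm(p-q)
def R(d):   # tool down, tool x along level direction d
    x=np.array([d[0],d[1],0.])/np.hypot(*d[:2]); z=np.array([0,0,-1.]); return np.c_[x,np.cross(z,x),z]
E
python3 - <<'E'
from h import *
print('knob',tri((358.5,221.8),(322.6,170.9)))
print('button',tri((215.7,230.9),(256.7,299.9)))
pa,pb=tri((255,236.6),(288.3,265.7)),tri((257.4,199.6),(241,245)); print('posts',pa,pb)
print('posts top z58',onz('top',255,236.6,.058).round(4),onz('top',257.4,199.6,.058).round(4))
print('posts side z58',onz('side',288.3,265.7,.058).round(4),onz('side',241,245,.058).round(4))
xm=np.array([.066,.998]);xm/=np.linalg.norm(xm);print('meter-based predictions')
ym=np.array([-xm[1],xm[0]]); f=np.array([.5255,.2130])-.06*xm
for n,p in dict(a=(-.07,.064),b=(-.07,-.064),btn=(.06,.055)).items(): print(n,f+p[0]*xm+p[1]*ym)
for d in (xm,-xm):
  for p in ([.5,-.35,.15],[.5,-.35,.01],[.515,.05,.01],[.47,.215,.15]): print(arm.solve_ik(p,R(d)))
E
```

```text
knob (array([ 0.50322735, -0.26658144,  0.04749512]), np.float64(0.0023563517467606707))
button (array([0.47171983, 0.21501761, 0.08200639]), np.float64(0.0024447009155151946))
posts (array([0.45391053, 0.08611487, 0.05706433]), np.float64(0.0033720331368585635)) (array([0.58022175, 0.07863287, 0.05963888]), np.float64(0.0046337310507787565))
posts top z58 [0.4523 0.0855 0.058 ] [0.5782 0.0779 0.058 ]
posts side z58 [0.4553 0.0872 0.058 ] [0.5832 0.078  0.058 ]
meter-based predictions
a [0.45306104 0.08750659]
b [0.58078205 0.07906011]
btn [0.47061988 0.21662935]
[-4.05960240e+01  3.08595666e+01  8.35557106e+01 -2.54444375e-14
  6.55847229e+01 -3.68124337e+01]
[-4.05960240e+01  4.14358722e+01  8.96147238e+01 -2.54444375e-14
  4.89494039e+01 -3.68124337e+01]
[-1.06906816e+00  3.69475621e+01  1.03287496e+02 -2.54444375e-14
  3.97649420e+01  2.71452209e+00]
[ 1.79597316e+01  2.41400983e+01  9.67547206e+01 -2.54444375e-14
  5.91051811e+01  2.17433218e+01]
[-4.05960240e+01  3.08595666e+01  8.35557106e+01 -2.54444375e-14
  6.55847229e+01  1.43187566e+02]
[-4.05960240e+01  4.14358722e+01  8.96147238e+01 -2.54444375e-14
  4.89494039e+01  1.43187566e+02]
None
[ 1.79597316e+01  2.41400983e+01  9.67547206e+01 -2.54444375e-14
  5.91051811e+01 -1.58256678e+02]
```

Both views agree to within 3 mm, and the heights come out right: knob 47, posts 57 and 60, button about 82 mm. Now I'll push with two spread fingers so the tin nests between them, up to a staging point in front of the gap.

```bash
cat >> h.py <<'E'
XM=np.array([.061,.998]);XM/=np.linalg.norm(XM);YM=np.array([-XM[1],XM[0]]);F=np.array([.5213,.1527])
def M(x,y,z): return np.r_[F+x*XM+y*YM,z]     # meter frame -> world
def toM(p): d=np.array(p[:2])-F; return np.array([d@XM,d@YM])
OFF=.0553
E
python3 - <<'E'
from h import *
tin=toM([.503,-.2668]); print('tin in meter',tin)
arm.grip(.044); print(arm.current_width())
s=M(tin[0]-OFF-.035,tin[1],.2)
arm.move_to(s,R(XM)); s[2]=.01; arm.move_l(s,feed=.15)
print('f0',arm.current_force())
arm.move_l(M(tin[0]-OFF+.01,tin[1],.01),feed=.06); print('f',arm.current_force())
arm.move_l(M(-.15-OFF,0,.01),feed=.08); print(arm.current_force(),arm.current_ee_pos(),arm.current_t())
a=save('top','top1.png');b=save('side','side1.png')
cv2.imwrite('pics/c3.png',np.hstack([cv2.resize(x,None,fx=3,fy=3,interpolation=2)[:, :] for x in (a[160:280,190:320,::-1],b[180:300,200:330,::-1])]))
E
```

```text
tin in meter [-0.41983503 -0.00732711]
0.044143375258193646
f0 [-0.34393307 -0.18128744  0.25996457]
f [0.18111032 0.27438194 0.26774223]
[-0.76428613 -0.59237354 -0.55762869] [ 0.50878866 -0.05232348  0.01001008] 8.2083
```

View pics/c3.png

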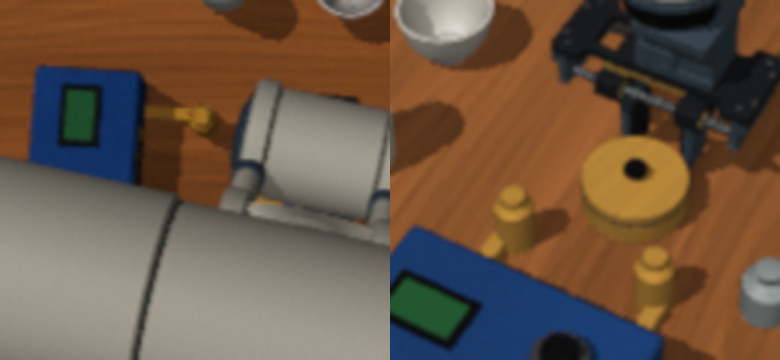

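The side view shows the tin flat, centred just outside the gap, with its knob at side px (282,236.7). I'll measure it against the posts in the same view.

Run:
```python
from m import *
b=cv2.imread('pics/side1.png')
for s,c,m in comps(b,dark(b),272,228,292,246,4): print(s,c, toM(onz('side',*c,.044)))
for s,c,m in comps(b,brass(b),258,220,304,265,200):
    print(s,c)
    e=cv2.fitEllipse(cv2.convexHull(cv2.findContours(m[:245],0,1)[0][0])) if 0 else None
for p in ((288.3,265.7),(241,245)): print('post',toM(onz('side',*p,.058)))
print('tool',toM(arm.current_ee_pos()))
```

```text
[278 233   8   7  35] [281.51428571 235.91428571] [-0.15311873  0.00036248]
[264 225  36  36 902] [280.49667406 241.49445676]
post [-0.06941474  0.06189667]
post [-0.07075257 -0.06634805]
tool [-2.05388952e-01 -1.45020730e-05]
```

Run:
```python
from m import *
b=cv2.imread('pics/side1.png'); bm=cv2.resize(b,None,fx=6,fy=6,interpolation=2)
A=bm[6*232:6*282,6*222:6*302]; cv2.imwrite('pics/c4.png',cv2.resize(A,None,fx=1.66,fy=1.66))
# brass width per row for each post
for nm,(x0,x1,y0,y1) in dict(b=(228,254,238,262),a=(276,300,260,284)).items():
    m=brass(b)
    for y in range(y0,y1):
        i=np.where(m[y,x0:x1])[0]
        if len(i): print(nm,y,x0+i[0],x0+i[-1],x0+(i[0]+i[-1])/2)
```

```text
b 242 238 243 240.5
b 243 238 244 241.0
b 244 237 244 240.5
b 245 236 245 240.5
b 246 235 244 239.5
b 247 235 246 240.5
b 248 235 247 241.0
b 249 235 247 241.0
b 250 235 247 241.0
b 251 235 246 240.5
b 252 235 245 240.0
b 253 235 244 239.5
b 254 235 243 239.0
b 255 235 242 238.5
b 256 235 243 239.0
b 257 234 242 238.0
b 258 233 242 237.5
b 259 233 242 237.5
b 260 232 242 237.0
b 261 231 242 236.5
a 260 277 285 281.0
a 262 286 290 288.0
a 263 285 291 288.0
a 264 284 292 288.0
a 265 283 292 287.5
a 266 283 292 287.5
a 267 282 293 287.5
a 268 281 294 287.5
a 269 281 294 287.5
a 270 281 294 287.5
a 271 281 293 287.0
a 272 281 293 287.0
a 273 282 292 287.0
a 274 281 291 286.0
a 275 281 290 285.5
a 276 281 290 285.5
a 277 282 289 285.5
a 278 281 289 285.0
a 279 281 289 285.0
a 280 281 289 285.0
a 281 282 291 286.5
a 282 282 291 286.5
a 283 283 291 287.0
```

View pics/c4.png

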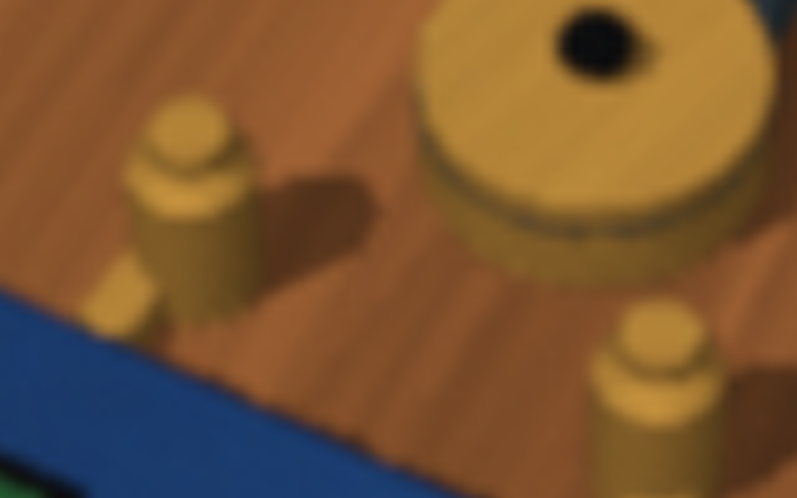

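Measured against the posts in the same view, the tin sits about 3 mm to the +y side of the gap axis. I'll shift the pusher to y = -2.5 mm while advancing, then check again before the gap.

Run:
```python
from h import *
arm.move_l(M(-.113-OFF,-.0025,.01),feed=.04); print(arm.current_force(),arm.current_t())
import m
b=save('side','side2.png')[:,:,::-1].copy()
pa,pb=toM(onz('side',288.0,265.4,.058)),toM(onz('side',240.4,244.6,.058)); print(pa,pb,(pa+pb)/2)
u,v=proj('side',[M(-.115,0,.045)])[0].astype(int); print(u,v)
for s,c,_ in m.comps(b,m.dark(b),u-11,v-9,u+12,v+10,4): print(s,c,toM(onz('side',*c,.044)))
cv2.imwrite('pics/c5.png',cv2.resize(b[210:310,190:320],None,fx=6,fy=6,interpolation=2))
```

```text
[ 0.37463405 -0.07006972  0.13138164] 9.3833
[-0.06985718  0.06088885] [-0.07113623 -0.06825683] [-0.07049671 -0.00368399]
274 246
[270 243   7   7  36] [273.30555556 245.97222222] [-0.11507572 -0.00221052]
```

View pics/c5.png

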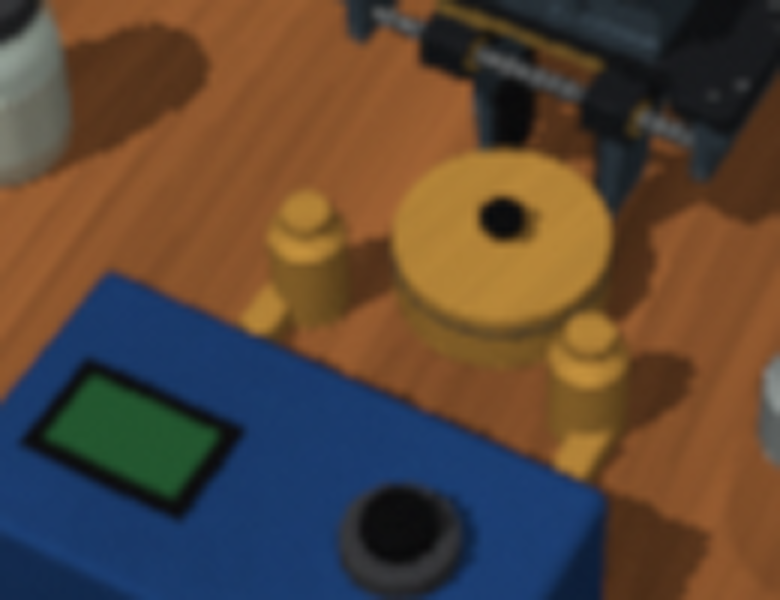

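The tin is at the gap mouth and tracks the tool: its knob is at crop (502,218), and it sits about +1.5 mm from the axis in this view. I'll shift to y = -3.5 mm and push through in steps, watching the force.

Run:
```python
from h import *
for x in (-.095,-.08,-.065,-.055,-.050,-.047,-.045,-.043,-.041,-.039,-.037):
    arm.move_l(M(x-OFF,-.0035,.01),feed=.04); f=arm.current_force()
    fm=[f[:2]@XM,f[:2]@YM]; print(x,np.round(fm,1),f[2].round(1),toM(arm.current_ee_pos()).round(4))
    if fm[0]<-12 or abs(fm[1])>12: break
print(arm.current_t())
b=save('side','side3.png')[:,:,::-1]
cv2.imwrite('pics/c6.png',cv2.resize(b[220:320,180:310],None,fx=6,fy=6,interpolation=2))
```

```text
-0.095 [-0.  -0.6] -0.7 [-0.1501 -0.0035]
-0.08 [-0.4 -0.6] 0.6 [-0.135  -0.0035]
-0.065 [-0.2 -0.6] 0.2 [-0.1201 -0.0035]
-0.055 [ 0.5 -0.1] 0.1 [-0.11   -0.0035]
-0.05 [-0.1  0.4] 0.5 [-0.1051 -0.0035]
-0.047 [0.1 0.7] 0.6 [-0.1022 -0.0035]
-0.045 [0.7 0. ] 0.7 [-0.1002 -0.0035]
-0.043 [-0.7 -0.1] -0.1 [-0.0982 -0.0035]
-0.041 [-14.2   0.4] 1.4 [-0.0972 -0.0036]
12.7583
```

View pics/c6.png

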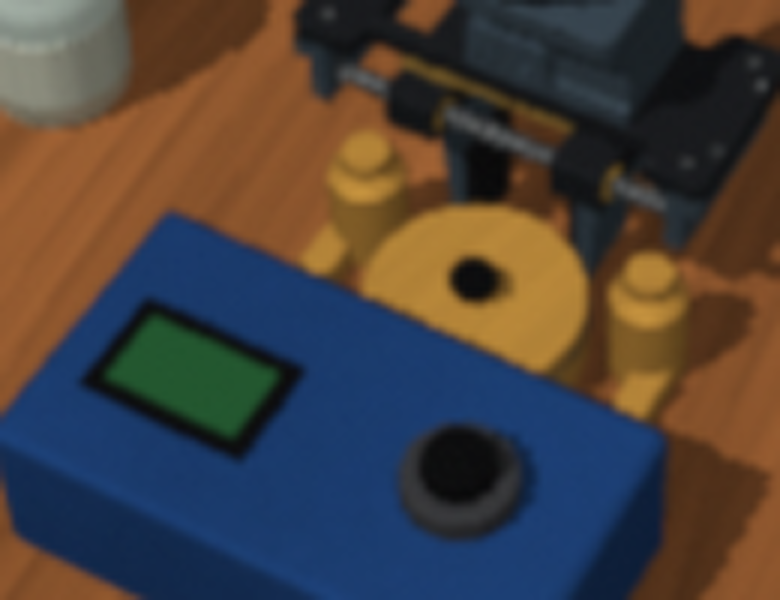

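The push stalled at meter x ≈ -42 mm with 14 N straight along the axis and no side force. The picture shows the tin past the posts and against the face (knob at crop (472,280)). Next I'll retreat, close the fingers and press the button in force-watched steps.

Run:
```python
from h import *
arm.move_l(M(-.18,-.0035,.01),feed=.05)
arm.move_l(M(-.18,-.0035,.17),feed=.2); arm.grip(0.)
B=np.array([.4725,.2165])
arm.move_l([*B,.13],feed=.2); arm.move_l([*B,.092],feed=.08)
arm.sleep(.3); f0=arm.current_force()[2]; print('t',arm.current_t(),'f0',f0)
z=.092
while z>.066:
    z-=.001; arm.move_l([*B,z],feed=.02); f=arm.current_force()[2]-f0; print(round(z,3),arm.current_ee_pos()[2].round(4),f.round(1))
    if f>18: break
arm.sleep(.3); print('held',arm.current_force()-[0,0,f0],arm.current_ee_pos()[2]); print(arm.current_t())
```

```text
t 18.6833 f0 4.738802292192413
0.091 0.0912 4.2
0.09 0.0909 21.3
held [-5.15648911 -5.16205555 21.81195855] 0.09092575777542242
19.4833
```

Contact began before my zero reading, so I'll back off in small steps. The force curve will show whether this is the button's spring or the rigid housing.

Run:
```python
from h import *
B=arm.current_ee_pos()[:2]; B=np.array([.4725,.2165])
a=save('side','side4.png')
for z in (.0905,.0915,.0925,.0935,.0945,.0955,.0965,.0975,.0985,.1):
    arm.move_l([*B,z],feed=.02); arm.sleep(.1); print(z,arm.current_ee_pos()[2].round(4),arm.current_force().round(1))
arm.move_l([*B,.14],feed=.15); print(arm.current_force().round(1),arm.current_t())
cv2.imwrite('pics/c7.png',cv2.resize(a[180:340,160:340,::-1],None,fx=3.5,fy=3.5,interpolation=2))
```

```text
0.0905 0.0911 [-2.8 -5.5 17.3]
0.0915 0.0915 [ 0.3 -3.9  4.1]
0.0925 0.0925 [ 1.3 -3.5  4.5]
0.0935 0.0935 [ 1.  -2.3  3.3]
0.0945 0.0945 [ 1.5 -1.5  2.2]
0.0955 0.0955 [ 1.  -1.   2.3]
0.0965 0.0965 [ 1.1 -0.1  2.3]
0.0975 0.0974 [-0.   0.   0.7]
0.0985 0.0985 [ 0.1  0.  -0.5]
0.1 0.1 [-0.4  0.7  0.7]
[-1.   0.7  0.1] 23.45
```

View pics/c7.png

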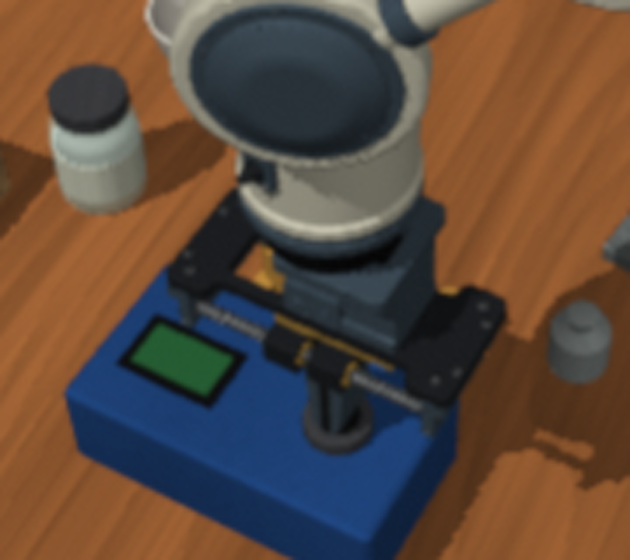

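Run:
```python
from m import *
b=cv2.imread('pics/side3.png'); g=b.max(2)
print(g[288:312,244:272:1][::3,::2])
for t in (30,40,50):
    print(t,[(s,c.round(1),onz('side',*c,.097).round(4)) for s,c,m in comps(b,(g<t).astype(np.uint8),244,285,272,315,20)])
    print('top',[(s,c.round(1),onz('top',*c,.097).round(4)) for s,c,m in comps(a,(a.max(2)<t).astype(np.uint8),205,222,226,242,10)])
print(tri((215.7,230.9),(255.9,297.1)))
```

```text
[[110 110 111 111 113 112 113 114 114 115 114 114 115 114]
 [111 111 111 104  77  40  32  42  66  89 110 113 116 116]
 [111 108  72  41  15  15  14  15  14  24  51  78 104 117]
 [109  88  58  22  15  16  15  14  14  16  34  56  80 113]
 [110  79  57  37  13  15  15  15  11  31  57  54  71 112]
 [113  89  56  58  45  29  20  27  49  56  50  52  84 113]
 [112 111  73  48  56  59  59  58  51  40  50  92 115 115]
 [112 113 113 107  84  56  51  56  72 101 114 116 115 114]]
30 [(array([250, 292,  14,  12, 131], dtype=int32), array([256.3, 297.3]), array([0.4719, 0.2186, 0.097 ]))]
top [(array([211, 227,   9,   8,  56], dtype=int32), array([214.9, 230.6]), array([0.4708, 0.2149, 0.097 ]))]
40 [(array([250, 291,  15,  13, 148], dtype=int32), array([256.5, 297.2]), array([0.4716, 0.2181, 0.097 ]))]
top [(array([210, 226,  11,  10,  74], dtype=int32), array([215. , 230.6]), array([0.4706, 0.2144, 0.097 ]))]
50 [(array([249, 291,  17,  14, 173], dtype=int32), array([256.5, 297.3]), array([0.4714, 0.2186, 0.097 ])), (array([249, 302,  18,   7,  30], dtype=int32), array([259.1, 306.2]), array([0.4569, 0.2358, 0.097 ]))]
top [(array([210, 226,  12,  12, 101], dtype=int32), array([215.6, 230.9]), array([0.4696, 0.2126, 0.097 ]))]
(array([0.47242087, 0.214081  , 0.09053576]), np.float64(0.004998444986075481))
```

The button centre comes out at (0.471, 0.217), so the first press was on centre. The spring runs from z ≈ 0.097 to a hard stop at about 0.091, the full 6 mm. I'll repeat a centred press with averaged forces to confirm the travel, then release, retreat and check.

Run:
```python
from h import *
B=np.array([.4716,.2167]); 
def F3(): 
    v=[]
    for _ in range(5): v.append(arm.current_force()); arm.sleep(.02)
    return np.mean(v,0).round(1)
arm.move_l([*B,.1],feed=.1); print('free',F3())
for z in (.0982,.0978,.0974,.097,.0966,.0962,.094,.092,.0916,.0912,.0908,.0904,.09):
    arm.move_l([*B,z],feed=.03); f=F3(); print(z,arm.current_ee_pos()[2].round(5),f)
    if f[2]>22: break
arm.sleep(.3)
arm.move_l([*B,.15],feed=.1); arm.move_l([.5,-.1,.25],feed=.3)
arm.move_to([.35,-.45,.25],R(XM))
print(arm.current_force(),arm.current_t())
a=save('top','top5.png')[:,:,::-1]; b=save('side','side5.png')[:,:,::-1]
cv2.imwrite('pics/c8.png',np.hstack([cv2.resize(a[160:280,190:320],None,fx=3,fy=3,interpolation=2),cv2.resize(b[220:340,180:310],None,fx=3,fy=3,interpolation=2)]))
```

```text
free [-0.2  0.  -0.1]
0.0982 0.09839 [ 0.1 -0.   0.2]
0.0978 0.09781 [-0.1  0.4  0.2]
0.0974 0.09739 [0.6 0.1 0.1]
0.097 0.09705 [-0.1 -0.1  1.4]
0.0966 0.09662 [0.1 0.1 1.5]
0.0962 0.09622 [-0.3  0.1  2. ]
0.094 0.09403 [0.4 0.1 3.1]
0.092 0.09203 [0.3 0.4 4.3]
0.0916 0.09165 [0.5 0.2 4.3]
0.0912 0.09126 [0.6 0.7 5.8]
0.0908 0.09115 [-1.5  0.1 12.3]
0.0904 0.09101 [-2.6 -0.4 18.9]
0.09 0.09092 [-4.6 -1.2 25.6]
[1.29109416 0.28984844 1.22194137] 32.1417
```

View pics/c8.png

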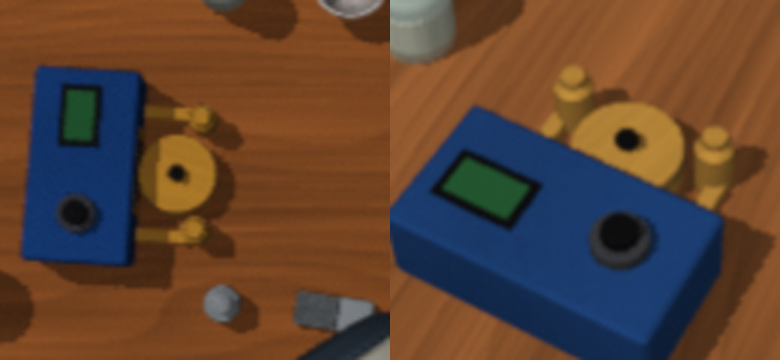

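The button's travel runs from 0.0972 to 0.0912, the full 6.0 mm, and it is released again. The picture shows the tin between the posts against the face (top knob px ≈ (248.6,217.3)), with the robot clear. I'll check the position numerically and hand in.

Run:
```python
from m import *
a=cv2.imread('pics/top5.png'); b=cv2.imread('pics/side5.png')
t=[c for s,c,m in comps(a,dark(a),243,212,254,223,6)][0]; 
s=[c for q,c,m in comps(b,dark(b),382-390+255,258,272,275,6)]
p=toM(onz('top',*t,.046)); print(p, [toM(onz('side',*c,.044)) for c in s])
print('posts top',toM(onz('top',254.6,236.2,.058)),toM(onz('top',257,199.2,.058)))
if -.050<p[0]<-.040 and abs(p[1])<.006: print(arm.sign_off())
```

```text
[-0.04408602 -0.0008842 ] [array([-0.04488782, -0.00306133])]
posts top [-0.06980506  0.06355039] [-0.06972666 -0.06269586]
the job is handed in; nothing more can be done
None
```

The larger brass tin is home against the meter face, its centre measured 44–45 mm out where home is 45 mm. The start button then went down its full 6 mm and was released (two full presses, the second to confirm the travel), and the job is handed in at about 32 s with the arm clear.

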